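# Open the chip-extraction gate and switch it on over the guard

## Robot

A 6-joint arm with a two-finger parallel gripper is mounted at the origin on the work surface. World frame = base frame: x ahead of the robot, y to its left, z up, the work surface at z = 0. Lengths are in mm, angles in rad, forces in N, time in s.
With the tool pointing down it reaches from about 325 to 900 mm from the base axis. Payload 6.1 kg.
Tool frame: the origin (TCP) lies midway between the tips of the shut fingers; the grasp point (between the pads) lies 19 mm behind it; z points along the fingers, y is the line along which they close (so a half turn about z gives the same grasp; the last joint's range is limited). The gripper opens to 85 mm and grips with 20 to 120 N. Pads are 22 mm wide; open, the fingers measure 114 mm over their backs; the gripper's body (76 mm by 85 mm) begins 54 mm behind the grasp point. The pads swing forward as they close: fully open they stand 13 mm farther back than shut.
Start: joints at [-0.126, 0.22, 1.526, -0, 1.395, -0.126], TCP at [624.993, -0.003, 231.3] pointing down, gripper open.
Joint ranges: [-2.98, 2.98], [-0.91, 2.08], [0.09, 2.57], [-1.24, 4.39], [0.2, 2.65], [-2.68, 2.68]. Speed limits (rad/s): [2.57, 2.57, 3.01, 3.14, 3.14, 3.14].

## Interface

Orientations are given as a unit quaternion [w, x, y, z].
In Python, from rig import arm, eyes gives the robot as it stands.
- The arm moves only by the tool arm_command, never from a script. Its argument "rows" is a list of rows, each a list of 3 entries, a list of its own where there are three numbers: the finger opening in mm, from 0 to 85.4, then the shift along the world's x, y, z in normalised numbers (1 is 800 mm), then the turn, a rotation vector about the world's x, y, z in parts of the range, where 1.0 means 90 degrees. In form: [[grip, [x, y, z], [rx, ry, rz]], ...]. A call has exactly 10 rows; each row is the pose to reach, as a shift and turn from the pose commanded when the call began; what a row does not reach only later rows make up. A row lasts 1/12 s, in which the tool goes at most 41.7 mm and 7.16 degrees, less where a joint would pass 70% of its speed; a pose out of reach is approached as far as the arm can. No shift or turn number may pass 1 either way. A call with a gripper value outside its range is refused whole. The fingers move at their own pace and stop on an object; the grip force is fixed at half the most. Time passes only in rows, so rows that repeat a pose let the fingers close, or fill a call up. It gives the time, the measured TCP pose, the force, the opening and the grip force at its end, in the units of the state.
- arm.state(): the state, without advancing time (a new reading comes with each control period).
- eyes.camera(name): name is "scene" or "side" or "wrist"; returns a dict with "img" (420x560x3 uint8, red, green, blue), "fx", "fy", "cx", "cy" (pixels), "world_from_camera" (4x4, takes a point from camera to world coordinates). Camera axes: x right, y down, z forward; pixel columns grow to the right and rows downward; lengths in mm; the calibration is good to about 2 mm. A picture is of the moment at which its call begins. There is no depth.
- arm.sign_off(): hands the job in; it is judged then, once.
The state is a dict: "clock": time; "qpos": joint angles; "joint_velocities": joint speeds; "effort": joint torques, N m; "position": TCP position; "ee_rot": TCP orientation; "contact_force": force on the tool from outside, world axes, zero at the start; "torque": the same for the moment, N m; "grip_width": finger opening in mm; "grip_force": force on a finger pad.
Only numpy, scipy, OpenCV 4.12 (cv2) and the standard library are available. Lean on these libraries where they do the work, as an engineer would, in place of code of your own. Each camera call takes 0.05 s, during which the arm holds its last target. There are 200 camera calls.

## Task

Get the chip extraction going: crank the gate's handwheel anticlockwise (seen from above) until you feel it come up hard against its stop, then back it off a quarter turn and leave it there so that it cannot jam. Then take the bent rod from its rest, reach over the plywood guard with it and pull the switch lever behind the guard all the way towards the guard, without touching the lever with the gripper. Finally lay the rod back in the forks of its rest as it was, hook end hanging down, and leave the mallet and the carving blank where they are.

Things in the scene. Friction and masses are not known exactly. Their poses are not given: they have to be found in the camera images.
- gate_valve: The fixed gate of the chip extraction: grey upright housing 45 x 140 x 135 mm with a 90 mm aluminium duct through it (from 68 mm before the origin to 130 mm behind it), a dark steel handwheel lying flat on top, 124 mm over the rim. Origin on the table under the wheel's axis; x from the intake mouth through the duct, z up.
- wheel_axis (a point): Point on the vertical axis of the handwheel, at the mid-height of its crank grip (203 mm above the table). A 12 mm brass stem rises out of the hub as the gate opens; it does not hinder the fingers.
- grip_mid (a point): Middle of the crank grip: an upright wooden grip 52 mm tall, 22 mm in diameter, standing on the wheel's rim 55 mm from the wheel's axis (177 to 229 mm above the table). It spins freely about its own upright axis, so the hand need not turn while it goes round in a circle. The rim and spokes lie below 175 mm.
- handwheel (a joint): Turn of the handwheel in rad; grows as it turns anticlockwise seen from above (opening). It takes about 0.12 N m to turn (2 to 3 N at the crank grip) and stays where left. There is a hard stop at the open end, to be felt (force rises, reading stalls); from the start it is 1.4 to 2.3 turns away.
- chip_guard: Fixed plywood guard: upright panel 240 mm wide (y), 140 mm tall, 12 mm thick, its 12 mm baseboard reaching 168 mm behind it. Origin on the table under the panel's middle; x points behind the panel, away from the robot, z up. Gussets (top 62 mm) behind it, 105 mm to either side. The switch's pivot is 85 mm behind the panel's middle plane, 34 mm above the table, on the centre line y = 0.
- switch_tip (a point): Centre of the black 26 mm ball at the end of the switch lever, a 10 mm steel bar 80 mm long from its pivot, behind the guard. Off, it leans 0.5 rad away from the guard (ball 123 mm behind the panel's middle plane, 104 mm above the table); on, it leans 0.5 rad towards the guard (ball 47 mm behind).
- switch (a joint): Switch lever angle in rad: 0 off (leaning away from the guard), 1.0 fully on (leaning towards the guard). It needs about 1 N at the ball and stays where left.
- rod: The bent rod, loose, about 180 g, balanced near its handle: wooden handle 100 mm long (x), 22 wide (y), 26 tall (z), origin at its middle; a 10 mm aluminium bar runs on along +x to 170 mm, then bends straight down (-z) 100 mm to a cross foot 54 mm long along y. A 25 mm steel ball at x = -98 mm. It starts in the rest, bend down; the handle is free to be grasped from above, across y.
- rod_foot (a point): Middle of the rod's cross foot (axis of the 10 mm bar), at 170, 0, -100 mm in the rod's frame.
- rest: Fixed wooden rest: base 190 x 70 x 12 mm and two forked posts at x = -71 and +75 mm (12 mm thick, 30 mm wide, tips at 149 mm) whose notches carry the rod's bar. Origin under its middle, on the table. The rod lies in it with its own origin 130 mm straight above the rest's origin, and its axes parallel to the rest's.
- blank: Bystander: loose round carving blank of pale wood, 100 mm across, 56 mm tall, origin at its underside.
- mallet: Bystander: loose wooden mallet lying down, head 100 x 75 x 65 mm, handle 28 mm thick reaching 185 mm along -x from the origin, which lies under its head.
Things that resemble listed ones, but are neither listed nor needed, are in the scene too. Of the things that look like the gate_valve, the smaller one is meant. Of the things that look like the rest, the larger one is meant.

How it is judged:
By the outcome, as a careful person would: the job done as asked, in the order asked, and still so for the second after the job is handed in, with the robot touching nothing.
It also fails if it takes over 72 s, if anything falls off the work surface, if the arm or the gripper's body presses on something with over 40 N, if the wrist force passes 120 N, or if a joint passes its speed limit or range.

## Working session

There is one attempt and no reset: what is moved stays moved. The work goes in short steps, Python scripts to look and compute and a tool call to move; the robot and the scene stay as the last step left them, time stands still between calls to the robot, and variables do not carry over. Pictures are saved under pics/ and viewed, at most 10 in all, crops included, and the job is handed in when it is done.

Besides the shell and the picture viewer there is one more tool, called after ">>>" in YAML: its name, and indented under it one key for each argument. arm_command: Moves the arm, as the interface text tells. Its arguments: {"type":"object","properties":{"rows":{"type":"array","items":{"type":"array"}}},"required":["rows"]}

```bash
ls; mkdir -p pics; cat > h.py <<'E'
import numpy as np, cv2
from rig import arm, eyes
def shot(n,f=None):
    c=eyes.camera(n)
    if f: cv2.imwrite(f'pics/{f}.png',c['img'][:,:,::-1])
    np.save(f'{f or n}.npy',c,allow_pickle=True); return c
def load(f): return np.load(f'{f}.npy',allow_pickle=True).item()
def ray(c,u,v):
    T=np.array(c['world_from_camera']); d=np.array([(u-c['cx'])/c['fx'],(v-c['cy'])/c['fy'],1.])
    return T[:3,3],T[:3,:3]@d
def plane(c,u,v,z):
    o,d=ray(c,u,v); return o+d*(z-o[2])/d[2]
def tri(c1,p1,c2,p2):
    o1,d1=ray(c1,*p1);o2,d2=ray(c2,*p2)
    s=np.linalg.lstsq(np.array([d1,-d2]).T,o2-o1,rcond=None)[0]
    a=o1+s[0]*d1;b=o2+s[1]*d2; return (a+b)/2,np.linalg.norm(a-b)
def proj(c,p):
    T=np.linalg.inv(np.array(c['world_from_camera'])); q=T[:3,:3]@np.array(p,float)+T[:3,3]
    return c['cx']+c['fx']*q[0]/q[2], c['cy']+c['fy']*q[1]/q[2]
E
python3 - <<'E'
from h import *
np.set_printoptions(precision=2,suppress=True)
a=shot('scene','s1');b=shot('side','d1');w=shot('wrist','w1')
for c in(a,b,w):print(c['fx'],np.array(c['world_from_camera']))
im=[x['img'][:,:,::-1] for x in(a,b)]
cv2.imwrite('pics/both.png',cv2.resize(np.hstack(im),(800,300)))
print(arm.state())
E
```

```text
pics
491.1518378392431 [[  -0.65    0.64   -0.4  1220.58]
 [   0.76    0.56   -0.33  555.56]
 [   0.01   -0.52   -0.85 1623.7 ]
 [   0.      0.      0.      1.  ]]
428.6976868615098 [[  -0.95   -0.2     0.22  233.54]
 [  -0.3     0.66   -0.69  931.25]
 [  -0.01   -0.72   -0.69 1110.22]
 [   0.      0.      0.      1.  ]]
344.60475009026624 [[  1.     0.    -0.   624.07]
 [ -0.    -0.95  -0.32  81.59]
 [ -0.     0.32  -0.95 373.51]
 [  0.     0.     0.     1.  ]]
{'clock': 0.15, 'qpos': array([-0.13,  0.22,  1.53,  0.  ,  1.39, -0.13]), 'joint_velocities': array([-0., -0., -0., -0.,  0., -0.]), 'effort': array([  0.  , -49.75, -38.99,  -0.  ,   0.01,  -0.  ]), 'position': array([624.54,   0.06, 230.44]), 'ee_rot': array([-0.  ,  0.71,  0.71, -0.  ]), 'contact_force': array([-0.62, -0.09, -0.4 ]), 'torque': array([-0.  ,  0.01, -0.02]), 'grip_force': 0.0, 'grip_width': 85.07054990177814}
```

View pics/s1.png

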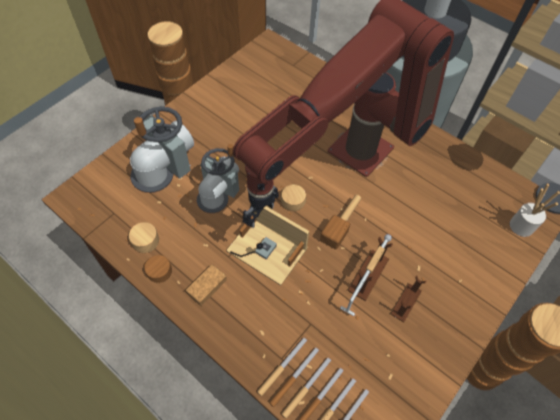

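View pics/d1.png

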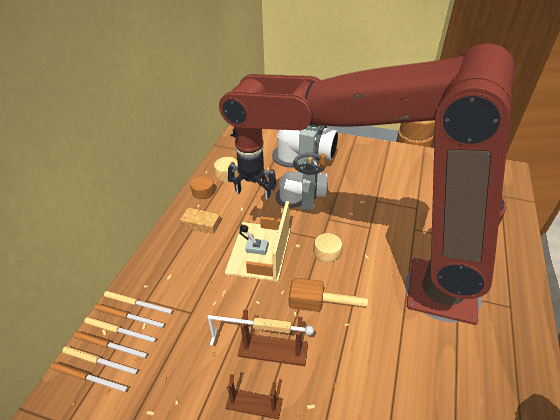

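Two gate-like things: scene (160,145), larger, and (218,178), smaller, which is the one meant. Two rests: scene (368,275), larger and holding the rod, and (408,298), smaller and empty; the larger is meant. I'll confirm both in an enlarged crop.

```bash
python3 - <<'E'
from h import *
a=load('s1')['img'][:,:,::-1];b=load('d1')['img'][:,:,::-1]
R=lambda i,x,y,w,h:cv2.resize(i[y:y+h,x:x+w],(400,300),interpolation=cv2.INTER_CUBIC)
m=np.vstack([np.hstack([R(a,120,100,133,100+0),R(a,310,200,133,133*3//4)]),np.hstack([R(b,240,120,120,90),R(b,190,200,180,135)])])
# wider side crop lower right
cv2.imwrite('pics/crop1.png',m)
E
```

```text
(no output)
```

View pics/crop1.png

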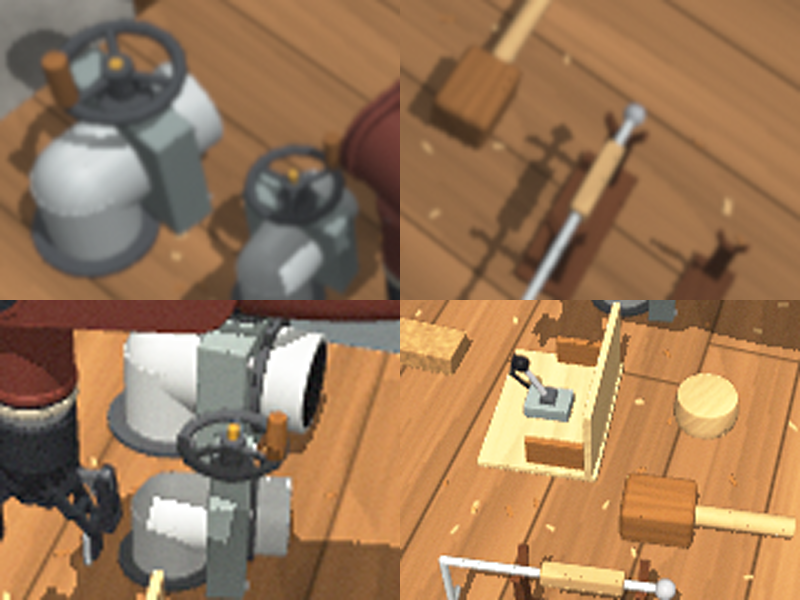

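```bash
python3 - <<'E'
from h import *
np.set_printoptions(precision=1,suppress=True)
a=load('s1');b=load('d1')
P=dict(brass=((217.4,158.3),(310,159.6)),wheel=((217.5,161.5),(309.6,163)),grip=((229.7,148.3),(323,159)),
rodball=((387.1,237.3),(309.3,330)),h1=((380.5,248.8),(291.3,326)),h2=((371.5,269.3),(253,324.7)),swball=((235,252),(244,230)),bend=((351,305),(210,318)))
for k,(p,q) in P.items(): print(k,*tri(a,p,b,q))
for k,p,z in(('wheel',(217.5,161.5),168),):print(k,plane(a,*p,z))
for k,p,z in(('wheel',(309.6,163),168),):print(k,plane(b,*p,z))
# colour masks
for n,c in(('s',a),('d',b)):
    hsv=cv2.cvtColor(c['img'],cv2.COLOR_RGB2HSV)
    m=((hsv[...,2]<60)&(hsv[...,1]<140)).astype('u1')
    k,l,s,ce=cv2.connectedComponentsWithStats(m)
    print(n,[(ce[i].round(1).tolist(),s[i].tolist()) for i in range(1,k) if 12<s[i,4]<900 and 180<ce[i][0]<330 and 130<ce[i][1]<300])
# panel top edge: pale yellow mask
r=a['img'][205:285:1,225:312]
cv2.imwrite('pics/c2.png',np.hstack([cv2.resize(r[:,:,::-1],(400,400*80//87),interpolation=2),cv2.resize(b['img'][195:285,220:318,::-1],(400,400*80//87),interpolation=2)]))
E
```

```text
brass [ 519.1 -308.   179.5] 0.7327182331247746
wheel [ 520.7 -308.2  163. ] 2.5418596196596086
grip [ 468.5 -291.6  204. ] 1.202676062089161
rodball [351.5 338.9 123.7] 0.8536355233946569
h1 [401.1 344.2 123.5] 7.141087037245299
h2 [493.4 370.8 134.7] 3.857290950023897
swball [697.3 -67.7  -3. ] 0.06720414537675959
bend [622.4 381.1 110.2] 16.233759006412658
wheel [ 524.2 -304.   168. ]
wheel [ 518.7 -303.3  168. ]
s [([221.3, 168.1], [210, 157, 24, 18, 150]), ([253.6, 179.4], [238, 156, 28, 36, 277]), ([273.9, 170.0], [265, 161, 19, 19, 201]), ([258.5, 206.2], [243, 189, 35, 37, 419]), ([213.3, 205.4], [198, 195, 30, 17, 95]), ([259.4, 245.7], [257, 244, 6, 5, 24])]
d [([234.9, 133.7], [232, 128, 6, 12, 39]), ([251.7, 173.2], [228, 151, 48, 47, 887]), ([306.4, 170.6], [293, 164, 31, 11, 55]), ([307.8, 166.8], [299, 164, 14, 7, 42]), ([315.1, 190.4], [314, 183, 3, 15, 16]), ([243.3, 230.2], [240, 225, 8, 15, 52])]
```

View pics/c2.png

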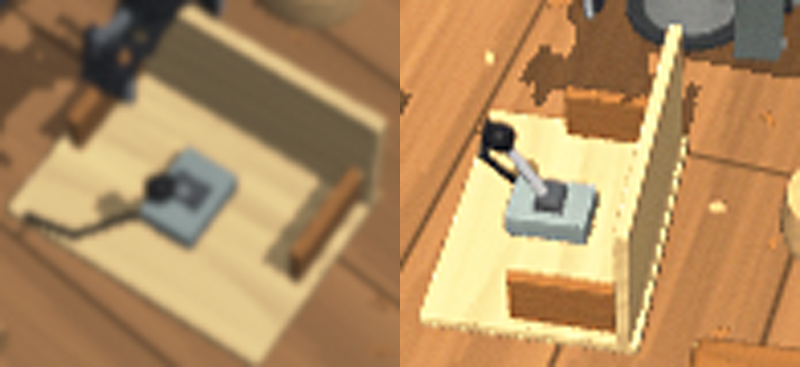

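```bash
python3 - <<'E'
from h import *
np.set_printoptions(precision=1,suppress=True)
a=load('s1');b=load('d1')
print('swball',*tri(a,(259.6,245.7),b,(243.6,229)))
for n,c,p,z in [('topR',a,(307.6,232.8),140),('topR',b,(275.1,253.3),140),('topL',a,(265.2,207.2),140),('topL',b,(287.4,201.9),140),
 ('bL',a,(227.2,249.6),12),('bR',a,(281.1,283.7),12),('bR',b,(225.4,273.9),12),('bL',b,(242,222),12)]: print(n,plane(c,*p,z))
for n,c in(('s',a),('d',b)):
    hsv=cv2.cvtColor(c['img'],cv2.COLOR_RGB2HSV); v=hsv[...,2].astype(int); s=hsv[...,1]
    sl=(slice(225,320),slice(335,400)) if n=='s' else (slice(305,350),slice(200,325))
    # silver: low saturation, bright
    m=np.zeros(v.shape,'u1'); m[sl]=((s<60)&(v>110))[sl]
    ys,xs=np.nonzero(m); P=np.c_[xs,ys]; 
    k,l,st,ce=cv2.connectedComponentsWithStats(m)
    print(n,[(ce[i].round(1).tolist(),st[i].tolist()) for i in range(1,k) if st[i,4]>5])
    m2=np.zeros(v.shape,'u1'); m2[sl]=((s>70)&(s<150)&(v>170))[sl]
    k,l,st,ce=cv2.connectedComponentsWithStats(m2)
    for i in range(1,k):
        if st[i,4]>40:
            yy,xx=np.nonzero(l==i); r=cv2.minAreaRect(np.c_[xx,yy].astype('f4')); print(' handle',r, plane(c,*ce[i],135))
E
```

```text
swball [657.1  20.1 100. ] 1.2461952204075992
topR [526.3 125.1 140. ]
topR [513.3 125.5 140. ]
topL [544.4 -52.8 140. ]
topL [ 544.3 -106.6  140. ]
bL [713.7 -90.1  12. ]
bR [686.4 145.   12. ]
bR [677.8 150.5  12. ]
bL [712.7 -90.4  12. ]
s [([386.1, 240.0], [381, 234, 11, 14, 73]), ([356.1, 292.8], [340, 270, 30, 46, 212])]
 handle ((390.1922607421875, 230.46151733398438), (23.020057678222656, 3.3282010555267334), 33.690067291259766) [329.2 336.7 135. ]
 handle ((393.5, 228.0), (6.0, 11.0), 90.0) [306.3 339.8 135. ]
 handle ((375.35906982421875, 258.13946533203125), (6.1010284423828125, 25.1667423248291), 29.357751846313477) [450.6 355.6 135. ]
 handle ((341.2500305175781, 299.7500305175781), (14.142135620117188, 4.949747085571289), 45.0) [644.  355.7 135. ]
d [([223.9, 323.9], [208, 315, 45, 31, 297]), ([303.5, 329.2], [291, 326, 23, 9, 133])]
 handle ((270.5801696777344, 321.8248291015625), (21.607847213745117, 39.01130294799805), 88.02507019042969) [448.7 357.3 135. ]
 handle ((225.4931640625, 335.8150634765625), (13.655496597290039, 27.559274673461914), 24.443954467773438) [547.9 422.3 135. ]
```

Picture: small gate's wheel hub is at scene (217,161) / side (310,163), its grip at scene (230,148) / side (323,159). Switch ball is at scene (259.6,245.7) / side (243.6,229); panel top runs from scene (265,207) to (308,233). Sizes agree with the description: grip radius about 53 mm, rod ball to handle about 100 mm, ball height about 100 mm. Moving above the grip to look closer.

Careful with the scale: shifts go in shares of 800 mm and turns go in shares of 90 degrees. That gives: -280 mm / 800 = -0.35, -163 mm / 800 = -0.2038.

>>> arm_command:
  rows:
    - [60, [0, 0, 0.05], [0, 0, 0]]
    - [60, [-0.0213, -0.04, 0.05], [0, 0, 0]]
    - [60, [-0.0425, -0.08, 0.05], [0, 0, 0]]
    - [60, [-0.065, -0.1213, 0.05], [0, 0, 0]]
    - [60, [-0.0863, -0.1625, 0.05], [0, 0, 0]]
    - [60, [-0.1088, -0.2038, 0.05], [0, 0, 0]]
    - [60, [-0.13, -0.2438, 0.05], [0, 0, 0]]
    - [60, [-0.1525, -0.285, 0.05], [0, 0, 0]]
    - [60, [-0.1738, -0.325, 0.05], [0, 0, 0]]
    - [60, [-0.195, -0.35, 0.05], [0, 0, 0]]

```text
clock: 0.98
position: [467.5, -282.6, 271.1]
ee_rot: [0.0, 0.708, 0.707, -0.0]
contact_force: [-0.6, -0.7, -0.1]
grip_width: 60.1
grip_force: 0.0
```

```bash
python3 - <<'E'
from h import *
np.set_printoptions(precision=1,suppress=True)
w=shot('wrist','w2');a=shot('scene','s2');b=shot('side','d2')
print(arm.state()['position'],proj(w,(468.5,-291.6,229)),proj(w,(520,-306,168)))
R=lambda i:cv2.resize(i[:,:,::-1],(400,300))
c=lambda i,x,y,w,h:cv2.resize(i[y:y+h,x:x+w,::-1],(400,300),interpolation=2)
cv2.imwrite('pics/m2.png',np.vstack([np.hstack([R(w['img']),R(a['img'])]),np.hstack([c(a['img'],180,120,120,90),c(b['img'],230,120,120,90)])]))
E
```

```text
[ 467.9 -281.3  271. ] (np.float64(287.05214741485884), np.float64(257.0797473659001)) (np.float64(352.99263404570974), np.float64(238.87690398554307))
```

View pics/m2.png

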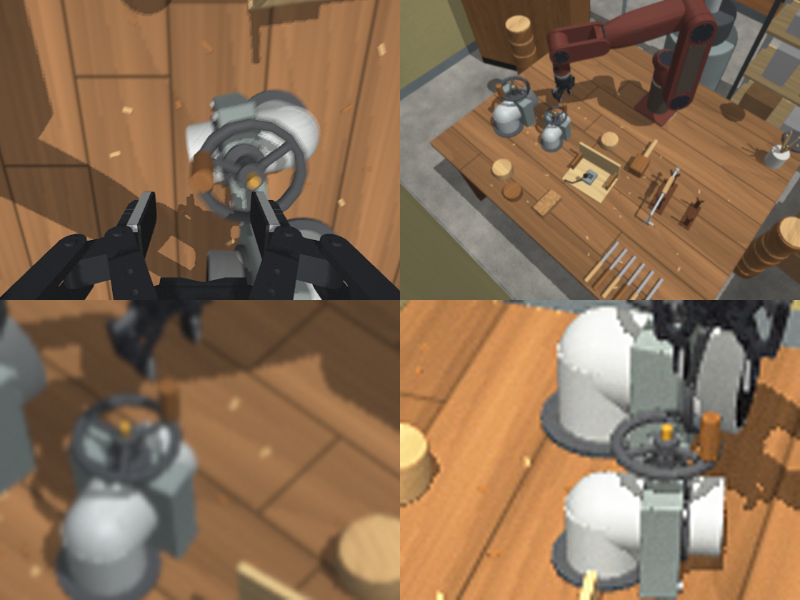

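```bash
python3 - <<'E'
from h import *
np.set_printoptions(precision=1,suppress=True)
w=load('w2');a=load('s2');b=load('d2')
print('grip',*tri(a,(231,150.2),b,(323,161)),*tri(a,(231,150.2),w,(281.5,240)),*tri(b,(323,161),w,(281.5,240)))
print('gripbot/top wrist',plane(w,282,266,229),plane(w,281.5,240,203))
for z in(163,168,173): print('wheel',z,plane(w,346,238,z),plane(a,180+125/3.33,120+(437-300)/3.33,z),plane(b,230+264/3.33,120+(443-300)/3.33,z))
print('bigwheel',plane(a,161,123,230))
# wheel fit in wrist: dark ring
hsv=cv2.cvtColor(w['img'],cv2.COLOR_RGB2HSV);m=np.zeros((420,560),'u1')
m[155:310,255:430]=((hsv[...,2]<85)&(hsv[...,1]<70))[155:310,255:430]
cv2.imwrite('pics/mask.png',m*255)
k,l,st,ce=cv2.connectedComponentsWithStats(m); print([st[i].tolist() for i in range(1,k) if st[i,4]>100])
E
```

```text
grip [ 467.7 -286.5  198.1] 3.3455435305082344 [ 463.9 -294.8  187.7] 6.772991832892069 [ 466.5 -295.1  194. ] 3.4252186102560036
gripbot/top wrist [ 465.5 -297.5  229. ] [ 465.  -291.8  203. ]
wheel 163 [ 515.5 -307.4  163. ] [ 520.5 -308.   163. ] [ 521.5 -309.9  163. ]
wheel 168 [ 514.5 -305.3  168. ] [ 522.9 -305.   168. ] [ 519.9 -303.3  168. ]
wheel 173 [ 513.6 -303.1  173. ] [ 525.3 -302.1  173. ] [ 518.4 -296.8  173. ]
bigwheel [ 563.9 -549.   230. ]
[[280, 167, 73, 44, 329], [294, 177, 114, 84, 2026], [362, 205, 68, 105, 1088], [286, 265, 89, 45, 1547]]
```

Grip is at about (466.5,-293.5), hub at about (519,-304.5): radius 54 mm against the given 55. Descending and closing.

In the tool's units: -81 mm / 800 = -0.1013, -80 mm / 800 = -0.1.

>>> arm_command:
  rows:
    - [60, [-0.0025, -0.0163, -0.0125], [0, 0, 0]]
    - [60, [-0.0025, -0.0163, -0.0438], [0, 0, 0]]
    - [60, [-0.0025, -0.0163, -0.075], [0, 0, 0]]
    - [60, [-0.0025, -0.0163, -0.1], [0, 0, 0]]
    - [60, [-0.0025, -0.0163, -0.1013], [0, 0, 0]]
    - [15, [-0.0025, -0.0163, -0.1013], [0, 0, 0]]
    - [15, [-0.0025, -0.0163, -0.1013], [0, 0, 0]]
    - [15, [-0.0025, -0.0163, -0.1013], [0, 0, 0]]
    - [15, [-0.0025, -0.0163, -0.1013], [0, 0, 0]]
    - [15, [-0.0025, -0.0163, -0.1013], [0, 0, 0]]

```text
clock: 1.97
position: [468.5, -293.6, 192.4]
ee_rot: [0.002, 0.707, 0.707, 0.001]
contact_force: [3.6, 0.8, 3.3]
grip_width: 20.7
grip_force: 59.3
```

```bash
python3 - <<'E'
from h import *
w=shot('wrist','w3'); print(arm.state())
cv2.imwrite('pics/m3.png',w['img'][100:400,120:480,::-1])
E
```

```text
{'clock': 2.0167, 'qpos': array([-7.02965370e-01,  7.63235212e-02,  1.76175660e+00,  9.24902227e-04,
        1.29917656e+00, -7.03366395e-01]), 'joint_velocities': array([-2.20822690e-05, -1.13577529e-03,  2.69649334e-03,  2.15483905e-03,
       -7.70601489e-04,  1.25983158e-03]), 'effort': array([-1.40164744e+00, -3.85674405e+01, -3.42252839e+01, -9.14535094e-01,
        5.67235686e-01, -1.97929895e-02]), 'position': array([ 468.51449894, -293.59122194,  192.4111344 ]), 'ee_rot': array([2.12404269e-03, 7.07050313e-01, 7.07159781e-01, 6.22335531e-04]), 'contact_force': array([3.68463143, 1.71320288, 5.56655267]), 'torque': array([ 0.24161929, -0.51942026, -0.04632192]), 'grip_force': 59.45836751139723, 'grip_width': 20.61534709559617}
```

View pics/m3.png

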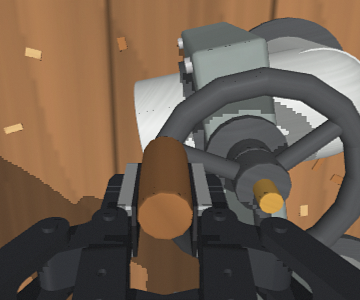

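```bash
python3 - <<'E'
from h import *
np.set_printoptions(precision=1,suppress=True)
w=load('w3')
print(plane(w,285,315,229),proj(w,(468.5,-293.6,229)))
for z in(180,185,190):print('stem',plane(w,390,302,z))
E
```

```text
[ 468.  -287.2  229. ] (np.float64(286.3133687792241), np.float64(329.70018573297364))
stem [ 523.2 -314.2  180. ]
stem [ 521.4 -310.9  185. ]
stem [ 519.6 -307.6  190. ]
```

```bash
cat >> h.py <<'E'
def circ(t0,step,n=10,r=55):
    t=np.radians(t0+step*np.arange(1,n+1));t0=np.radians(t0)
    return (r*np.c_[np.cos(t)-np.cos(t0),np.sin(t)-np.sin(t0)]).round(1).tolist()
E
python3 -c "
from h import *
print(circ(162,10));print(circ(262,18));print(circ(82,18))"
```

```text
[[-2.2, -9.3], [-2.7, -18.9], [-1.5, -28.4], [1.3, -37.6], [5.7, -46.1], [11.4, -53.8], [18.4, -60.3], [26.5, -65.6], [35.3, -69.3], [44.7, -71.5]]
[[17.2, 0.3], [33.5, 5.9], [47.2, 16.3], [57.1, 30.4], [62.1, 46.8], [61.8, 64.0], [56.2, 80.3], [45.9, 94.0], [31.8, 103.9], [15.3, 108.9]]
[[-17.2, -0.3], [-33.5, -5.9], [-47.2, -16.3], [-57.1, -30.4], [-62.1, -46.8], [-61.8, -64.0], [-56.2, -80.3], [-45.9, -94.0], [-31.8, -103.9], [-15.3, -108.9]]
```

In the tool's units: -71.5 mm / 800 = -0.0894, -69.3 mm / 800 = -0.0866.

>>> arm_command:
  rows:
    - [15, [-0.0028, -0.0116, 0], [0, 0, 0]]
    - [15, [-0.0034, -0.0236, 0], [0, 0, 0]]
    - [15, [-0.0019, -0.0355, 0], [0, 0, 0]]
    - [15, [0.0016, -0.047, 0], [0, 0, 0]]
    - [15, [0.0071, -0.0576, 0], [0, 0, 0]]
    - [15, [0.0143, -0.0673, 0], [0, 0, 0]]
    - [15, [0.023, -0.0754, 0], [0, 0, 0]]
    - [15, [0.0331, -0.082, 0], [0, 0, 0]]
    - [15, [0.0441, -0.0866, 0], [0, 0, 0]]
    - [15, [0.0559, -0.0894, 0], [0, 0, 0]]

```text
clock: 2.85
position: [511.4, -366.9, 192.4]
ee_rot: [0.001, 0.707, 0.707, -0.001]
contact_force: [-4.5, -1.5, 7.7]
grip_width: 20.8
grip_force: 59.7
```

```bash
python3 -c "
from h import *
w=shot('wrist','w4');s=arm.state();print(s['position'],s['contact_force'],s['torque'])
cv2.imwrite('pics/m4.png',w['img'][100:400,120:480,::-1])"
```

```text
[ 513.22181498 -367.06972795  192.47096083] [ 1.06518324 -4.89403961  6.08593812] [-0.76770508 -0.24433062  0.01256253]
```

View pics/m4.png

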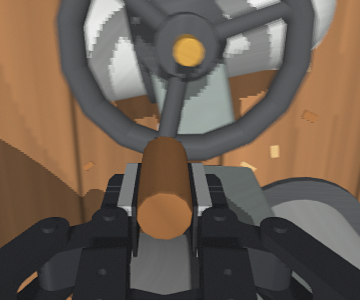

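Wheel turned with the hand; grip still firm at crop (165,215). Continuing, all well short of the earliest stop (504°).

>>> arm_command:
  rows:
    - [15, [0.0215, 0.0004, 0], [0, 0, 0]]
    - [15, [0.0419, 0.0074, 0], [0, 0, 0]]
    - [15, [0.059, 0.0204, 0], [0, 0, 0]]
    - [15, [0.0714, 0.038, 0], [0, 0, 0]]
    - [15, [0.0776, 0.0585, 0], [0, 0, 0]]
    - [15, [0.0773, 0.08, 0], [0, 0, 0]]
    - [15, [0.0703, 0.1004, 0], [0, 0, 0]]
    - [15, [0.0574, 0.1175, 0], [0, 0, 0]]
    - [15, [0.0398, 0.1299, 0], [0, 0, 0]]
    - [15, [0.0191, 0.1361, 0], [0, 0, 0]]

```text
clock: 3.73
position: [527.5, -257.7, 192.5]
ee_rot: [0.003, 0.707, 0.707, -0.001]
contact_force: [1.7, -13.1, 3.2]
grip_width: 20.9
grip_force: 59.8
```

In the tool's units: -108.9 mm / 800 = -0.1361, -103.9 mm / 800 = -0.1299.

>>> arm_command:
  rows:
    - [15, [-0.0215, -0.0004, 0], [0, 0, 0]]
    - [15, [-0.0419, -0.0074, 0], [0, 0, 0]]
    - [15, [-0.059, -0.0204, 0], [0, 0, 0]]
    - [15, [-0.0714, -0.038, 0], [0, 0, 0]]
    - [15, [-0.0776, -0.0585, 0], [0, 0, 0]]
    - [15, [-0.0773, -0.08, 0], [0, 0, 0]]
    - [15, [-0.0703, -0.1004, 0], [0, 0, 0]]
    - [15, [-0.0574, -0.1175, 0], [0, 0, 0]]
    - [15, [-0.0398, -0.1299, 0], [0, 0, 0]]
    - [15, [-0.0191, -0.1361, 0], [0, 0, 0]]

```text
clock: 4.57
position: [511.2, -367.0, 192.4]
ee_rot: [0.001, 0.708, 0.706, -0.001]
contact_force: [-3.0, 3.2, 9.6]
grip_width: 20.7
grip_force: 61.0
```

```bash
python3 -c "
from h import *
s=arm.state();print(s['position'],s['contact_force'],s['torque'])
for t in range(262,650,30): print(t,circ(t,3))"
```

```text
[ 511.15549161 -366.99096151  192.38051683] [-3.02378825  3.19727263  9.58259828] [0.72481503 0.53520589 0.01463333]
262 [[2.9, -0.3], [5.7, -0.5], [8.6, -0.5], [11.5, -0.4], [14.4, -0.1], [17.2, 0.3], [20.0, 0.9], [22.8, 1.6], [25.6, 2.5], [28.3, 3.5]]
292 [[2.6, 1.1], [5.2, 2.4], [7.7, 3.9], [10.2, 5.4], [12.5, 7.1], [14.7, 8.9], [16.9, 10.8], [19.0, 12.8], [20.9, 14.9], [22.7, 17.1]]
322 [[1.7, 2.3], [3.3, 4.7], [4.8, 7.2], [6.1, 9.8], [7.3, 12.4], [8.3, 15.1], [9.3, 17.8], [10.0, 20.6], [10.6, 23.4], [11.1, 26.2]]
352 [[0.3, 2.9], [0.5, 5.7], [0.5, 8.6], [0.4, 11.5], [0.1, 14.4], [-0.3, 17.2], [-0.9, 20.0], [-1.6, 22.8], [-2.5, 25.6], [-3.5, 28.3]]
382 [[-1.1, 2.6], [-2.4, 5.2], [-3.9, 7.7], [-5.4, 10.2], [-7.1, 12.5], [-8.9, 14.7], [-10.8, 16.9], [-12.8, 19.0], [-14.9, 20.9], [-17.1, 22.7]]
412 [[-2.3, 1.7], [-4.7, 3.3], [-7.2, 4.8], [-9.8, 6.1], [-12.4, 7.3], [-15.1, 8.3], [-17.8, 9.3], [-20.6, 10.0], [-23.4, 10.6], [-26.2, 11.1]]
442 [[-2.9, 0.3], [-5.7, 0.5], [-8.6, 0.5], [-11.5, 0.4], [-14.4, 0.1], [-17.2, -0.3], [-20.0, -0.9], [-22.8, -1.6], [-25.6, -2.5], [-28.3, -3.5]]
47
[... 181 characters left out ...]
4.7], [-4.8, -7.2], [-6.1, -9.8], [-7.3, -12.4], [-8.3, -15.1], [-9.3, -17.8], [-10.0, -20.6], [-10.6, -23.4], [-11.1, -26.2]]
532 [[-0.3, -2.9], [-0.5, -5.7], [-0.5, -8.6], [-0.4, -11.5], [-0.1, -14.4], [0.3, -17.2], [0.9, -20.0], [1.6, -22.8], [2.5, -25.6], [3.5, -28.3]]
562 [[1.1, -2.6], [2.4, -5.2], [3.9, -7.7], [5.4, -10.2], [7.1, -12.5], [8.9, -14.7], [10.8, -16.9], [12.8, -19.0], [14.9, -20.9], [17.1, -22.7]]
592 [[2.3, -1.7], [4.7, -3.3], [7.2, -4.8], [9.8, -6.1], [12.4, -7.3], [15.1, -8.3], [17.8, -9.3], [20.6, -10.0], [23.4, -10.6], [26.2, -11.1]]
622 [[2.9, -0.3], [5.7, -0.5], [8.6, -0.5], [11.5, -0.4], [14.4, -0.1], [17.2, 0.3], [20.0, 0.9], [22.8, 1.6], [25.6, 2.5], [28.3, 3.5]]
```

In the tool's units: 28.3 mm / 800 = 0.0354, 25.6 mm / 800 = 0.032.

>>> arm_command:
  rows:
    - [15, [0.0036, -0.0004, 0], [0, 0, 0]]
    - [15, [0.0071, -0.0006, 0], [0, 0, 0]]
    - [15, [0.0108, -0.0006, 0], [0, 0, 0]]
    - [15, [0.0144, -0.0005, 0], [0, 0, 0]]
    - [15, [0.018, -0.0001, 0], [0, 0, 0]]
    - [15, [0.0215, 0.0004, 0], [0, 0, 0]]
    - [15, [0.025, 0.0011, 0], [0, 0, 0]]
    - [15, [0.0285, 0.002, 0], [0, 0, 0]]
    - [15, [0.032, 0.0031, 0], [0, 0, 0]]
    - [15, [0.0354, 0.0044, 0], [0, 0, 0]]

```text
clock: 5.4
position: [540.1, -363.8, 192.5]
ee_rot: [0.002, 0.707, 0.707, -0.001]
contact_force: [-1.1, -6.8, 5.7]
grip_width: 20.9
grip_force: 60.6
```

In the tool's units: 22.7 mm / 800 = 0.0284, 20.9 mm / 800 = 0.0261.

>>> arm_command:
  rows:
    - [15, [0.0033, 0.0014, 0], [0, 0, 0]]
    - [15, [0.0065, 0.003, 0], [0, 0, 0]]
    - [15, [0.0096, 0.0049, 0], [0, 0, 0]]
    - [15, [0.0128, 0.0068, 0], [0, 0, 0]]
    - [15, [0.0156, 0.0089, 0], [0, 0, 0]]
    - [15, [0.0184, 0.0111, 0], [0, 0, 0]]
    - [15, [0.0211, 0.0135, 0], [0, 0, 0]]
    - [15, [0.0238, 0.016, 0], [0, 0, 0]]
    - [15, [0.0261, 0.0186, 0], [0, 0, 0]]
    - [15, [0.0284, 0.0214, 0], [0, 0, 0]]

```text
clock: 6.23
position: [563.6, -346.3, 192.5]
ee_rot: [0.003, 0.707, 0.707, -0.001]
contact_force: [2.2, -4.4, 3.9]
grip_width: 20.3
grip_force: 60.5
```

In the tool's units: 26.2 mm / 800 = 0.0328, 23.4 mm / 800 = 0.0293.

>>> arm_command:
  rows:
    - [15, [0.0021, 0.0029, 0], [0, 0, 0]]
    - [15, [0.0041, 0.0059, 0], [0, 0, 0]]
    - [15, [0.006, 0.009, 0], [0, 0, 0]]
    - [15, [0.0076, 0.0123, 0], [0, 0, 0]]
    - [15, [0.0091, 0.0155, 0], [0, 0, 0]]
    - [15, [0.0104, 0.0189, 0], [0, 0, 0]]
    - [15, [0.0116, 0.0223, 0], [0, 0, 0]]
    - [15, [0.0125, 0.0258, 0], [0, 0, 0]]
    - [15, [0.0133, 0.0293, 0], [0, 0, 0]]
    - [15, [0.0139, 0.0328, 0], [0, 0, 0]]

```text
clock: 7.07
position: [574.8, -319.0, 192.4]
ee_rot: [0.002, 0.707, 0.707, -0.0]
contact_force: [0.6, -2.7, 6.5]
grip_width: 20.8
grip_force: 60.7
```

In the tool's units: 28.3 mm / 800 = 0.0354, 25.6 mm / 800 = 0.032.

>>> arm_command:
  rows:
    - [15, [0.0004, 0.0036, 0], [0, 0, 0]]
    - [15, [0.0006, 0.0071, 0], [0, 0, 0]]
    - [15, [0.0006, 0.0108, 0], [0, 0, 0]]
    - [15, [0.0005, 0.0144, 0], [0, 0, 0]]
    - [15, [0.0001, 0.018, 0], [0, 0, 0]]
    - [15, [-0.0004, 0.0215, 0], [0, 0, 0]]
    - [15, [-0.0011, 0.025, 0], [0, 0, 0]]
    - [15, [-0.002, 0.0285, 0], [0, 0, 0]]
    - [15, [-0.0031, 0.032, 0], [0, 0, 0]]
    - [15, [-0.0044, 0.0354, 0], [0, 0, 0]]

```text
clock: 7.9
position: [570.7, -290.7, 192.4]
ee_rot: [0.002, 0.707, 0.707, -0.0]
contact_force: [-1.5, -3.0, 7.5]
grip_width: 20.9
grip_force: 60.8
```

In the tool's units: 22.7 mm / 800 = 0.0284, 20.9 mm / 800 = 0.0261.

>>> arm_command:
  rows:
    - [15, [-0.0014, 0.0033, 0], [0, 0, 0]]
    - [15, [-0.003, 0.0065, 0], [0, 0, 0]]
    - [15, [-0.0049, 0.0096, 0], [0, 0, 0]]
    - [15, [-0.0068, 0.0128, 0], [0, 0, 0]]
    - [15, [-0.0089, 0.0156, 0], [0, 0, 0]]
    - [15, [-0.0111, 0.0184, 0], [0, 0, 0]]
    - [15, [-0.0135, 0.0211, 0], [0, 0, 0]]
    - [15, [-0.016, 0.0238, 0], [0, 0, 0]]
    - [15, [-0.0186, 0.0261, 0], [0, 0, 0]]
    - [15, [-0.0214, 0.0284, 0], [0, 0, 0]]

```text
clock: 8.73
position: [553.4, -268.6, 192.4]
ee_rot: [0.002, 0.707, 0.707, -0.001]
contact_force: [-0.5, -5.4, 7.5]
grip_width: 20.8
grip_force: 60.8
```

In the tool's units: -26.2 mm / 800 = -0.0328, -23.4 mm / 800 = -0.0293.

>>> arm_command:
  rows:
    - [15, [-0.0029, 0.0021, 0], [0, 0, 0]]
    - [15, [-0.0059, 0.0041, 0], [0, 0, 0]]
    - [15, [-0.009, 0.006, 0], [0, 0, 0]]
    - [15, [-0.0123, 0.0076, 0], [0, 0, 0]]
    - [15, [-0.0155, 0.0091, 0], [0, 0, 0]]
    - [15, [-0.0189, 0.0104, 0], [0, 0, 0]]
    - [15, [-0.0223, 0.0116, 0], [0, 0, 0]]
    - [15, [-0.0258, 0.0125, 0], [0, 0, 0]]
    - [15, [-0.0293, 0.0133, 0], [0, 0, 0]]
    - [15, [-0.0328, 0.0139, 0], [0, 0, 0]]

```text
clock: 9.57
position: [527.7, -258.0, 192.5]
ee_rot: [0.003, 0.707, 0.707, -0.001]
contact_force: [1.5, -7.0, 5.8]
grip_width: 21.0
grip_force: 60.7
```

In the tool's units: -28.3 mm / 800 = -0.0354, -25.6 mm / 800 = -0.032.

>>> arm_command:
  rows:
    - [15, [-0.0036, 0.0004, 0], [0, 0, 0]]
    - [15, [-0.0071, 0.0006, 0], [0, 0, 0]]
    - [15, [-0.0108, 0.0006, 0], [0, 0, 0]]
    - [15, [-0.0144, 0.0005, 0], [0, 0, 0]]
    - [15, [-0.018, 0.0001, 0], [0, 0, 0]]
    - [15, [-0.0215, -0.0004, 0], [0, 0, 0]]
    - [15, [-0.025, -0.0011, 0], [0, 0, 0]]
    - [15, [-0.0285, -0.002, 0], [0, 0, 0]]
    - [15, [-0.032, -0.0031, 0], [0, 0, 0]]
    - [15, [-0.0354, -0.0044, 0], [0, 0, 0]]

```text
clock: 10.4
position: [508.7, -258.8, 192.7]
ee_rot: [0.009, 0.707, 0.707, 0.008]
contact_force: [49.1, 3.7, -16.4]
grip_width: 20.9
grip_force: 60.5
```

Force jumped to 49 N and the reading stalled about 10 mm short of the command: this is the stop, about 655° from the start. Working out the stop angle and the back-off.

```bash
python3 -c "
from h import *
from scipy.optimize import least_squares
P=np.array([(468.5,-293.6),(511.2,-367),(540.1,-363.8),(563.6,-346.3),(574.8,-319),(570.7,-290.7),(553.4,-268.6),(527.7,-258)])
f=least_squares(lambda q:np.hypot(*(P-q[:2]).T)-q[2],[520,-310,55]);print(f.x,f.fun)
s=arm.state();p=s['position'][:2];print(s['position'],s['contact_force'])
ang=np.degrees(np.arctan2(*(p-f.x[:2])[::-1]));print(ang, [np.degrees(np.arctan2(*(q-f.x[:2])[::-1])) for q in P])
# commanded now: start cmd 467,-293 at nominal 162 ; nominal 472
c0=np.array([467,-293])-55*np.array([np.cos(np.radians(162)),np.sin(np.radians(162))]);print('cmd centre',c0)
cmd=c0+55*np.array([np.cos(np.radians(472)),np.sin(np.radians(472))]);print('cmd',cmd)
for t in np.linspace(ang,ang-90,8): print(round(t,1),(c0+55*np.array([np.cos(np.radians(t)),np.sin(np.radians(t))])-cmd).round(1))
"
```

```text
[ 520.14048686 -312.5479093    55.06463676] [-0.05769947  0.11654198 -0.06319163 -0.03798041 -0.02563376  0.01344881
  0.04991619  0.00459829]
[ 508.68783892 -258.77749243  192.71311451] [ 49.13050184   3.69523319 -16.4347559 ]
102.02384709852899 [np.float64(159.85092060548442), np.float64(-99.32419769863321), np.float64(-68.72216945635773), np.float64(-37.83409164602721), np.float64(-6.732126840547878), np.float64(23.370264898154243), np.float64(52.88178326982407), np.float64(82.1099291801314)]
cmd centre [ 519.3081084  -309.99593469]
cmd [ 498.70474576 -259.00082269]
102.0 [9.1 2.8]
89.2 [21.4  4. ]
76.3 [33.6  2.4]
63.5 [45.2 -1.8]
50.6 [55.5 -8.5]
37.7 [ 64.1 -17.3]
24.9 [ 70.5 -27.9]
12.0 [ 74.4 -39.5]
```

In the tool's units: 74.4 mm / 800 = 0.093, 70.5 mm / 800 = 0.0881.

>>> arm_command:
  rows:
    - [15, [0.0113, 0.0035, 0], [0, 0, 0]]
    - [15, [0.0268, 0.005, 0], [0, 0, 0]]
    - [15, [0.042, 0.003, 0], [0, 0, 0]]
    - [15, [0.0565, -0.0023, 0], [0, 0, 0]]
    - [15, [0.0694, -0.0106, 0], [0, 0, 0]]
    - [15, [0.0801, -0.0216, 0], [0, 0, 0]]
    - [15, [0.0881, -0.0349, 0], [0, 0, 0]]
    - [15, [0.093, -0.0494, 0], [0, 0, 0]]
    - [15, [0.093, -0.0494, 0], [0, 0, 0]]
    - [15, [0.093, -0.0494, 0], [0, 0, 0]]

```text
clock: 11.23
position: [573.8, -300.5, 192.4]
ee_rot: [0.002, 0.707, 0.707, -0.0]
contact_force: [0.7, -2.3, 7.4]
grip_width: 20.9
grip_force: 62.4
```

Backed off to 12.7° from 102.0°, i.e. 89.3°. Releasing and lifting.

In the tool's units: 100 mm / 800 = 0.125, 95 mm / 800 = 0.1188, 21 degrees / 90 = 0.2333.

>>> arm_command:
  rows:
    - [30, [0, 0, 0], [0, 0, 0]]
    - [50, [0, 0, 0], [0, 0, 0]]
    - [60, [0, 0, 0], [0, 0, 0]]
    - [60, [0, 0, 0], [0, 0, 0]]
    - [60, [0, 0, 0.0313], [0, 0, 0]]
    - [60, [0, 0, 0.075], [0, 0, 0]]
    - [60, [0, 0, 0.1188], [0, 0, 0]]
    - [70, [-0.0025, 0.0188, 0.125], [0, 0, 0.0778]]
    - [70, [-0.0125, 0.0625, 0.125], [0, 0, 0.1556]]
    - [70, [-0.0225, 0.1125, 0.125], [0, 0, 0.2333]]

```text
clock: 12.07
position: [554.9, -209.2, 290.9]
ee_rot: [0.001, 0.565, 0.825, -0.0]
contact_force: [1.1, 0.0, -0.2]
grip_width: 69.8
grip_force: 0.0
```

In the tool's units: 400 mm / 800 = 0.5, 360 mm / 800 = 0.45, 70 degrees / 90 = 0.7778.

>>> arm_command:
  rows:
    - [70, [-0.0125, 0.05, 0], [0, 0, 0.0778]]
    - [70, [-0.025, 0.1, 0], [0, 0, 0.1556]]
    - [70, [-0.0375, 0.15, 0], [0, 0, 0.2333]]
    - [70, [-0.05, 0.2, 0], [0, 0, 0.3111]]
    - [70, [-0.0625, 0.25, 0], [0, 0, 0.3889]]
    - [70, [-0.075, 0.3, 0], [0, 0, 0.4667]]
    - [70, [-0.0875, 0.35, 0], [0, 0, 0.5444]]
    - [70, [-0.1, 0.4, 0], [0, 0, 0.6222]]
    - [70, [-0.1125, 0.45, 0], [0, 0, 0.7]]
    - [70, [-0.125, 0.5, 0], [0, 0, 0.7778]]

```text
clock: 12.9
position: [453.8, 193.2, 290.2]
ee_rot: [-0.0, -0.012, 1.0, -0.0]
contact_force: [0.8, 1.1, -0.1]
grip_width: 69.9
grip_force: 0.0
```

```bash
python3 -c "
from h import *
b=shot('side','d5');a=shot('scene','s5');s=arm.state();print(s['position'],s['ee_rot'],s['contact_force'],s['qpos'])
p=None
# gate check: grip at expected after back-off
from math import *
print(proj(b,(573.8,-301+0,203)),proj(a,(573.8,-301,203)))
c=lambda i,x,y,w,h:cv2.resize(i[y:y+h,x:x+w,::-1],(400,300),interpolation=2)
cv2.imwrite('pics/m5.png',np.hstack([c(a['img'],330,220,80,60*1),c(b['img'],200,290,120,90)]))
"
```

```text
[452.68805771 196.59901202 290.1248006 ] [-5.59597784e-04 -1.41647087e-02  9.99898950e-01  1.06635484e-03] [ 0.31109079 -0.35005578 -0.09422324] [ 0.24817533 -0.13309973  1.78211327  0.00234115  1.49317349 -1.35113362]
(np.float64(295.01958450107907), np.float64(152.92776989004176)) (np.float64(207.52991864119346), np.float64(164.45518514854638))
```

In the tool's units: 160 mm / 800 = 0.2, 155 mm / 800 = 0.1938, 8.7 degrees / 90 = 0.0967.

>>> arm_command:
  rows:
    - [70, [-0.0013, 0.0375, 0], [0, 0, 0.0444]]
    - [70, [-0.0025, 0.0813, 0], [0, 0, 0.0967]]
    - [70, [-0.0038, 0.125, -0.0125], [0, 0, 0.0967]]
    - [70, [-0.005, 0.1688, -0.0375], [0, 0, 0.0967]]
    - [70, [-0.005, 0.1938, -0.0625], [0, 0, 0.0967]]
    - [70, [-0.005, 0.2, -0.075], [0, 0, 0.0967]]
    - [70, [-0.005, 0.2, -0.075], [0, 0, 0.0967]]
    - [70, [-0.005, 0.2, -0.075], [0, 0, 0.0967]]
    - [70, [-0.005, 0.2, -0.075], [0, 0, 0.0967]]
    - [70, [-0.005, 0.2, -0.075], [0, 0, 0.0967]]

```text
clock: 13.83
position: [452.2, 350.4, 232.0]
ee_rot: [0.001, -0.084, 0.996, 0.0]
contact_force: [0.2, 0.0, -0.0]
grip_width: 70.5
grip_force: 0.0
```

```bash
python3 -c "
from h import *
np.set_printoptions(precision=2,suppress=True)
w=shot('wrist','w6');s=arm.state();print(s['position'],s['ee_rot'],s['contact_force'],s['qpos'])
print(w['world_from_camera'])
x=np.array([np.cos(.17),np.sin(.17)]);o=np.array([450,356])
for d in(-98,-50,0,50,170):print(d,proj(w,(*(o+d*x),130 if abs(d)>60 else 143)))
b=load('d5');a=load('s5')
c=lambda i,x,y,w,h:cv2.resize(i[y:y+h,x:x+w,::-1],(400,300),interpolation=2)
cv2.imwrite('pics/m6.png',np.vstack([np.hstack([cv2.resize(w['img'][:,:,::-1],(400,300)),c(w['img'],160,120,240,180)]),np.hstack([c(a['img'],180,120,120,90),c(b['img'],230,120,120,90)])]))
"
```

```text
[452.21 350.55 232.  ] [ 0.   -0.08  1.    0.  ] [ 0.32  0.23 -0.11] [ 0.52  0.09  1.67 -0.    1.38 -1.22]
[[ -0.17   0.93   0.31 370.96]
 [  0.99   0.16   0.05 336.82]
 [  0.     0.32  -0.95 375.  ]
 [  0.     0.     0.     1.  ]]
-98 (np.float64(292.50320074351293), np.float64(68.34667957865236))
-50 (np.float64(292.6056952266987), np.float64(144.64089986255658))
0 (np.float64(292.2635127846803), np.float64(215.41844653317864))
50 (np.float64(291.9630341881846), np.float64(277.5699051572641))
170 (np.float64(291.08795621747623), np.float64(387.76334165430205))
```

View pics/m6.png

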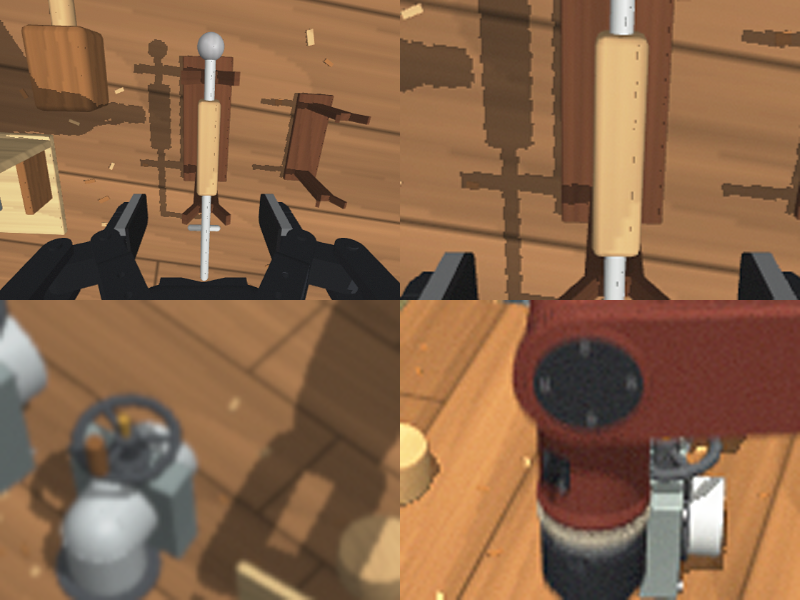

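```bash
python3 -c "
from h import *
np.set_printoptions(precision=2,suppress=True)
w=load('w6')
p=plane(w,292.8,142.2,142)[:2];q=plane(w,289.8,271.8,142)[:2];b=plane(w,294,64,130)[:2];f=plane(w,203*1.4,278*1.4,132)[:2]
print(p,q,b,f,(p+q)/2,np.hypot(*(q-p)),np.arctan2(*(q-p)[::-1]),np.arctan2(*(f-b)[::-1]))
"
```

```text
[399.24 347.43] [495.25 362.11] [350.65 339.93] [618.19 378.54] [447.24 354.77] 97.12331424704253 0.15164069135245323 0.14332298562109927
```

In the tool's units: -118 mm / 800 = -0.1475, -4.7 mm / 800 = -0.0059, -1.3 degrees / 90 = -0.0144.

>>> arm_command:
  rows:
    - [70, [-0.0059, 0.005, -0.0125], [0, 0, -0.0144]]
    - [70, [-0.0059, 0.005, -0.0563], [0, 0, -0.0144]]
    - [70, [-0.0059, 0.005, -0.1], [0, 0, -0.0144]]
    - [70, [-0.0059, 0.005, -0.1313], [0, 0, -0.0144]]
    - [70, [-0.0059, 0.005, -0.1475], [0, 0, -0.0144]]
    - [70, [-0.0059, 0.005, -0.1475], [0, 0, -0.0144]]
    - [15, [-0.0059, 0.005, -0.1475], [0, 0, -0.0144]]
    - [15, [-0.0059, 0.005, -0.1475], [0, 0, -0.0144]]
    - [15, [-0.0059, 0.005, -0.1475], [0, 0, -0.0144]]
    - [15, [-0.0059, 0.005, -0.1475], [0, 0, -0.0144]]

```text
clock: 14.72
position: [447.7, 356.0, 114.5]
ee_rot: [0.002, -0.073, 0.997, 0.001]
contact_force: [0.5, -1.8, 5.2]
grip_width: 21.8
grip_force: 6.6
```

>>> arm_command:
  rows:
    - [15, [0, 0, 0], [0, 0, 0]]
    - [15, [0, 0, 0], [0, 0, 0]]
    - [15, [0, 0, 0], [0, 0, 0]]
    - [15, [0, 0, 0], [0, 0, 0]]
    - [15, [0, 0, 0], [0, 0, 0]]
    - [15, [0, 0, 0], [0, 0, 0]]
    - [15, [0, 0, 0], [0, 0, 0]]
    - [15, [0, 0, 0], [0, 0, 0]]
    - [15, [0, 0, 0], [0, 0, 0]]
    - [15, [0, 0, 0], [0, 0, 0]]

```text
clock: 15.55
position: [447.8, 356.2, 114.6]
ee_rot: [0.002, -0.073, 0.997, 0.001]
contact_force: [0.2, -0.2, 6.1]
grip_width: 21.3
grip_force: 58.7
```

```bash
python3 -c "
from h import *
np.set_printoptions(precision=3,suppress=True)
s=arm.state();print(s)"
```

```text
{'clock': 15.55, 'qpos': array([ 0.534,  0.205,  1.775, -0.   ,  1.158, -1.183]), 'joint_velocities': array([-0.001,  0.   , -0.001,  0.001,  0.001, -0.   ]), 'effort': array([  0.201, -41.721, -32.554,   0.124,  -0.203,   0.003]), 'position': array([447.798, 356.194, 114.601]), 'ee_rot': array([ 0.002, -0.073,  0.997,  0.001]), 'contact_force': array([ 0.152, -0.159,  6.125]), 'torque': array([-0.064,  0.012,  0.05 ]), 'grip_force': 58.74321520328522, 'grip_width': 21.257591115598043}
```

Firm hold at (447.8,356.2,114.6); this is the pose to return to (P0). Lifting, then carrying the rod over the guard.

In the tool's units: 150 mm / 800 = 0.1875, 143 mm / 800 = 0.1788.

>>> arm_command:
  rows:
    - [15, [0, 0, 0.01], [0, 0, 0]]
    - [15, [0, 0, 0.0375], [0, 0, 0]]
    - [15, [0, 0, 0.075], [0, 0, 0]]
    - [15, [0, 0, 0.1125], [0, 0, 0]]
    - [15, [0, 0, 0.15], [0, 0, 0]]
    - [15, [0, 0, 0.1788], [0, 0, 0]]
    - [15, [0.0025, -0.015, 0.1875], [0, 0, 0]]
    - [15, [0.0075, -0.0438, 0.1875], [0, 0, 0]]
    - [15, [0.015, -0.075, 0.1875], [0, 0, 0]]
    - [15, [0.0225, -0.1125, 0.1875], [0, 0, 0]]

```text
clock: 16.38
position: [463.7, 264.2, 261.3]
ee_rot: [-0.001, -0.074, 0.997, -0.0]
contact_force: [0.6, 0.1, -2.4]
grip_width: 21.2
grip_force: 58.9
```

In the tool's units: -260 mm / 800 = -0.325, -240 mm / 800 = -0.3, -0.7 degrees / 90 = -0.0078.

>>> arm_command:
  rows:
    - [15, [0.0075, -0.0375, 0], [0, 0, 0]]
    - [15, [0.015, -0.075, 0], [0, 0, 0]]
    - [15, [0.0225, -0.1125, 0], [0, 0, -0.0078]]
    - [15, [0.03, -0.15, 0], [0, 0, -0.0078]]
    - [15, [0.0375, -0.1875, 0], [0, 0, -0.0078]]
    - [15, [0.045, -0.225, 0], [0, 0, -0.0078]]
    - [15, [0.0525, -0.2625, 0], [0, 0, -0.0078]]
    - [15, [0.06, -0.3, 0], [0, 0, -0.0078]]
    - [15, [0.065, -0.325, 0], [0, 0, -0.0078]]
    - [15, [0.065, -0.325, 0], [0, 0, -0.0078]]

```text
clock: 17.22
position: [515.8, 1.0, 260.9]
ee_rot: [-0.001, -0.065, 0.998, -0.001]
contact_force: [0.3, -0.0, -1.6]
grip_width: 21.3
grip_force: 59.1
```

```bash
python3 -c "
from h import *
np.set_printoptions(precision=3,suppress=True)
s=arm.state();print(s['position'],s['ee_rot'],s['contact_force'],s['torque'],s['grip_width'])
w=shot('wrist','w7');a=shot('scene','s7');b=shot('side','d7')
for n,c in(('w',w),('s',a),('d',b)): print(n,'ball',proj(c,(653,22.5,104)),'foot',proj(c,(686.5,28.3,180)))
c=lambda i,x,y,w,h:cv2.resize(i[y:y+h,x:x+w,::-1],(400,300),interpolation=2)
cv2.imwrite('pics/m7.png',np.vstack([np.hstack([cv2.resize(w['img'][:,:,::-1],(400,300)),c(w['img'],160,220,240,180)]),np.hstack([c(a['img'],210,190,120,90),c(b['img'],200,170,120,90)])]))
"
```

```text
[515.85    1.028 260.916] [-0.001 -0.065  0.998 -0.001] [ 0.343 -0.02  -1.62 ] [-0.033 -0.014  0.063] 21.324593915187386
w ball (np.float64(287.8166561015694), np.float64(323.08957802848096)) foot (np.float64(290.0636109602147), np.float64(412.5806443275708))
s ball (np.float64(260.92720561918173), np.float64(244.9456273286483)) foot (np.float64(255.17150601210437), np.float64(242.29143340249058))
d ball (np.float64(244.562259713091), np.float64(228.7610951943359)) foot (np.float64(232.41101149461542), np.float64(211.08076080936357))
```

View pics/m7.png

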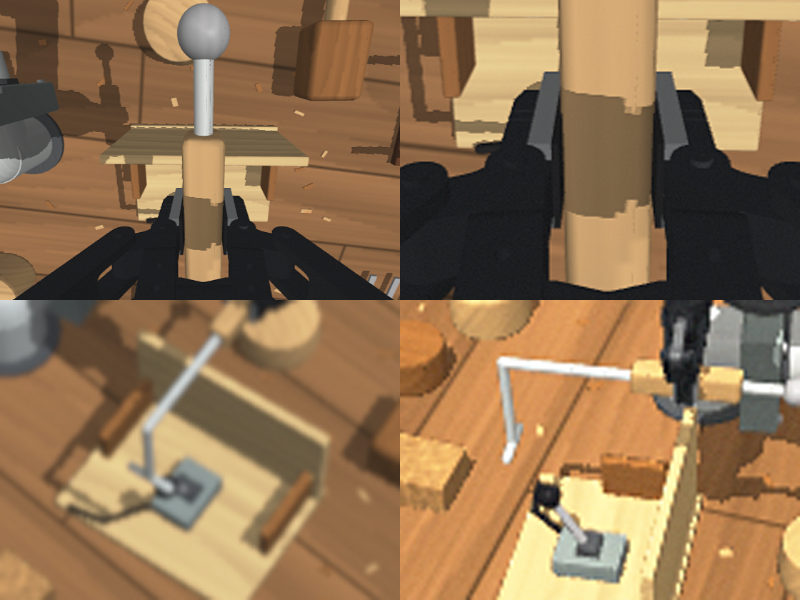

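```bash
python3 -c "
from h import *
np.set_printoptions(precision=1,suppress=True)
w=load('w7');a=load('s7');b=load('d7')
S=lambda x,y:(210+x/3.3333,190+(y-300)/3.3333); D=lambda x,y:(200+(x-400)/3.3333,170+(y-300)/3.3333)
print('foot',*tri(a,S(147,473),b,D(512,446)))
print('ball',*tri(a,S(165,485),b,D(546,493)))
print('bend',*tri(a,S(148,430),b,D(503,362)))
print('panel top ends',plane(b,*D(690,418),140),plane(a,*S(327,438),140),plane(a,*S(140,338),140))
x=np.array([.991,.1346]);print('pred foot',np.array([515.8,1])+170*x)
print(proj(w,(513,126,140)),proj(w,(545,-112,140)))
# wrist panel top edge
for p in((105,162),(308,164)):print(plane(w,p[0]*1.4,p[1]*1.4,140))
"
```

```text
foot [684.3  21.8 165.5] 5.540399361080279
ball [657.3  19.5 103.4] 1.043749903767411
bend [685.1  26.3 270.2] 3.8717000625877174
panel top ends [540.5 -89.3 140. ] [520.9 123.  140. ] [ 557.1 -104.4  140. ]
pred foot [684.3  23.9]
(np.float64(437.01014860322215), np.float64(220.27495494687082)) (np.float64(142.42641542692726), np.float64(221.11687712377957))
[ 549.5 -108.3  140. ]
[521.5 123.5 140. ]
```

Picture: the foot hangs behind and above the ball (foot scene (253.5,242), ball (259.5,245.5)), lateral error under 5 mm. Lowering 5 mm further out.

In the tool's units: -74 mm / 800 = -0.0925, -60 mm / 800 = -0.075.

>>> arm_command:
  rows:
    - [15, [0.0063, 0.0008, 0], [0, 0, 0]]
    - [15, [0.0063, 0.0008, -0.0188], [0, 0, 0]]
    - [15, [0.0063, 0.0008, -0.0375], [0, 0, 0]]
    - [15, [0.0063, 0.0008, -0.0563], [0, 0, 0]]
    - [15, [0.0063, 0.0008, -0.075], [0, 0, 0]]
    - [15, [0.0063, 0.0008, -0.0925], [0, 0, 0]]
    - [15, [0, 0, -0.0925], [0, 0, 0]]
    - [15, [-0.0075, -0.001, -0.0925], [0, 0, 0]]
    - [15, [-0.015, -0.0019, -0.0925], [0, 0, 0]]
    - [15, [-0.0225, -0.0029, -0.0925], [0, 0, 0]]

```text
clock: 18.2
position: [498.9, 3.4, 189.8]
ee_rot: [0.002, -0.068, 0.998, -0.0]
contact_force: [1.7, 0.6, -1.9]
grip_width: 21.0
grip_force: 59.2
```

In the tool's units: -70 mm / 800 = -0.0875, -68 mm / 800 = -0.085.

>>> arm_command:
  rows:
    - [15, [-0.01, -0.0013, 0], [0, 0, 0]]
    - [15, [-0.02, -0.0025, 0], [0, 0, 0]]
    - [15, [-0.03, -0.0038, 0], [0, 0, 0]]
    - [15, [-0.04, -0.005, 0], [0, 0, 0]]
    - [15, [-0.05, -0.0063, 0], [0, 0, 0]]
    - [15, [-0.06, -0.0075, 0], [0, 0, 0]]
    - [15, [-0.07, -0.0088, 0], [0, 0, 0]]
    - [15, [-0.0775, -0.0098, 0], [0, 0, 0]]
    - [15, [-0.085, -0.0108, 0], [0, 0, 0]]
    - [15, [-0.0875, -0.0113, 0], [0, 0, 0]]

```text
clock: 19.03
position: [427.5, -6.0, 188.0]
ee_rot: [-0.0, -0.067, 0.998, 0.0]
contact_force: [5.6, 1.1, -4.6]
grip_width: 20.6
grip_force: 58.8
```

```bash
python3 -c "
from h import *
np.set_printoptions(precision=3,suppress=True)
s=arm.state();print(s['position'],s['ee_rot'],s['contact_force'],s['torque'],s['grip_width'])
a=shot('scene','s8');b=shot('side','d8')
c=lambda i,x,y,w,h:cv2.resize(i[y:y+h,x:x+w,::-1],(400,300),interpolation=2)
cv2.imwrite('pics/m8.png',np.hstack([c(a['img'],210,190,120,90),c(b['img'],200,170,120,90)]))
"
```

```text
[427.517  -5.969 188.042] [-0.    -0.067  0.998  0.   ] [ 5.607  1.14  -4.625] [ 0.164 -0.704  0.061] 20.56561782411623
```

View pics/m8.png

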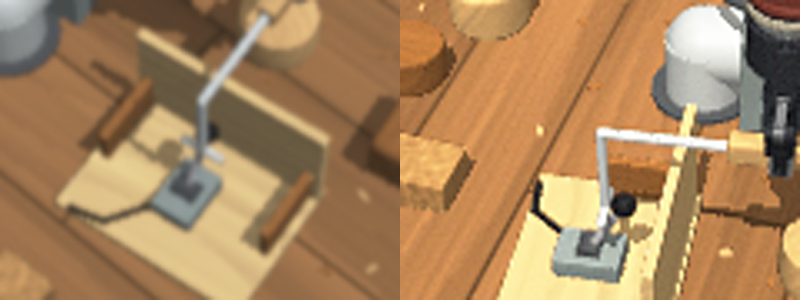

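The lever leans toward the guard, ball at crop side (624,205). Force is starting to rise, so I'll pull a little more to confirm the end stop.

In the tool's units: -5 mm / 800 = -0.0063, -4 mm / 800 = -0.005.

>>> arm_command:
  rows:
    - [15, [-0.0013, -0.0001, 0], [0, 0, 0]]
    - [15, [-0.0025, -0.0004, 0], [0, 0, 0]]
    - [15, [-0.0038, -0.0005, 0], [0, 0, 0]]
    - [15, [-0.005, -0.0006, 0], [0, 0, 0]]
    - [15, [-0.0063, -0.0008, 0], [0, 0, 0]]
    - [15, [-0.0063, -0.0008, 0], [0, 0, 0]]
    - [15, [-0.0063, -0.0008, 0], [0, 0, 0]]
    - [15, [-0.0063, -0.0008, 0], [0, 0, 0]]
    - [15, [-0.0063, -0.0008, 0], [0, 0, 0]]
    - [15, [-0.0063, -0.0008, 0], [0, 0, 0]]

```text
clock: 19.97
position: [426.0, -6.4, 189.4]
ee_rot: [0.003, -0.067, 0.998, -0.0]
contact_force: [8.6, 1.4, -4.0]
grip_width: 21.0
grip_force: 59.2
```

```bash
python3 -c "
from h import *
np.set_printoptions(precision=2,suppress=True)
s=arm.state();print(s['position'],s['contact_force'],s['torque'],s['ee_rot'])
a=shot('scene','s9');b=shot('side','d9')
for n,c,sl in(('s',a,(slice(215,250),slice(262,285))),('d',b,(slice(215,250),slice(255,280)))):
    hsv=cv2.cvtColor(c['img'],cv2.COLOR_RGB2HSV);m=np.zeros((420,560),'u1');m[sl]=(hsv[...,2]<60)[sl]
    k,l,st,ce=cv2.connectedComponentsWithStats(m);print(n,[(ce[i],st[i]) for i in range(1,k) if st[i,4]>8])
print('exp on',proj(a,(581,12,104)),proj(b,(581,12,104)))
S=lambda x,y:(210+x/3.3333,190+y/3.3333); D=lambda x,y:(200+(x-400)/3.3333,170+y/3.3333)
print('ball before',tri(load('s8'),S(210,132),load('d8'),D(624,205)))
"
```

```text
[426.01  -6.43 189.39] [ 8.62  1.44 -3.99] [ 0.27 -1.73  0.03] [ 0.   -0.07  1.   -0.  ]
s []
d [(array([266.81, 231.11]), array([264, 228,   7,   7,  37], dtype=int32))]
exp on (np.float64(272.2295694233921), np.float64(229.46733825637705)) (np.float64(266.26649922839033), np.float64(231.0816138918491))
ball before (array([578.29,  12.98, 102.7 ]), np.float64(2.171980578756578))
```

The command advanced 5 mm, the reading only 1.5 mm, and the moment more than doubled. The ball sits at (578,13,103), as expected for fully on. Backing the foot off and lifting.

In the tool's units: 90 mm / 800 = 0.1125, 1.5 mm / 800 = 0.0019.

>>> arm_command:
  rows:
    - [15, [0.0075, 0.001, 0], [0, 0, 0]]
    - [15, [0.015, 0.0019, 0], [0, 0, 0]]
    - [15, [0.025, 0.0031, 0], [0, 0, 0]]
    - [15, [0.0313, 0.0038, 0], [0, 0, 0]]
    - [15, [0.0313, 0.0038, 0.0188], [0, 0, 0]]
    - [15, [0.0313, 0.0038, 0.05], [0, 0, 0]]
    - [15, [0.0313, 0.0038, 0.0813], [0, 0, 0]]
    - [15, [0.0313, 0.0038, 0.1063], [0, 0, 0]]
    - [15, [0.0313, 0.0038, 0.1125], [0, 0, 0]]
    - [15, [0.0313, 0.0038, 0.1125], [0, 0, 0]]

```text
clock: 20.9
position: [449.6, -3.6, 279.7]
ee_rot: [0.001, -0.067, 0.998, -0.0]
contact_force: [0.5, -0.5, -1.5]
grip_width: 21.1
grip_force: 59.7
```

```bash
python3 -c "
from h import *
np.set_printoptions(precision=3,suppress=True)
s=arm.state();print(s['position'],s['ee_rot'],s['contact_force'],s['torque'],s['grip_width'])
a=shot('scene','s10');b=shot('side','d10')
c=lambda i,x,y,w,h:cv2.resize(i[y:y+h,x:x+w,::-1],(400,300),interpolation=2)
cv2.imwrite('pics/m10.png',np.hstack([c(a['img'],230,170,120,90),c(b['img'],220,150,120,90)]))
"
```

```text
[449.557  -3.642 279.729] [ 0.001 -0.067  0.998 -0.   ] [ 0.467 -0.461 -1.526] [-0.031  0.03  -0.03 ] 21.1318382560024
```

View pics/m10.png

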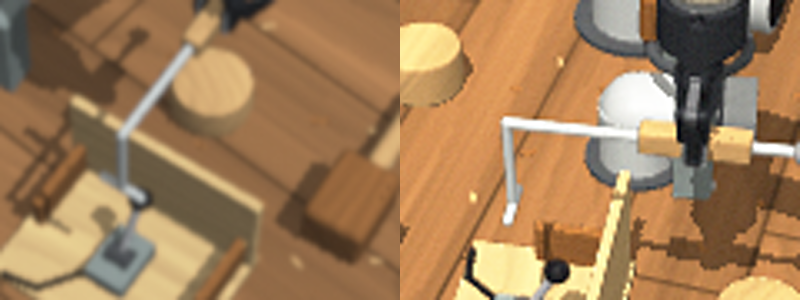

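```bash
python3 -c "
from h import *
np.set_printoptions(precision=2,suppress=True)
a=load('s10');b=load('d10');x=np.array([.991,.134,0]);o=np.array([449.6,-3.6,295.1]);z=np.array([0,0,1])
for n,c,cr in(('s',a,lambda p:((p[0]-230)*3.333,(p[1]-170)*3.333)),('d',b,lambda p:((p[0]-220)*3.333+400,(p[1]-150)*3.333))):
  print(n,[np.round(cr(proj(c,o+u*x+w*z))) for u,w in((170,0),(170,-100),(50,0),(-50,0))])
S=lambda x,y:(230+x/3.3333,170+y/3.3333); D=lambda x,y:(220+(x-400)/3.3333,150+y/3.3333)
print(tri(a,S(125,134),b,D(507,122)),tri(a,S(122,181),b,D(510,210)))
hs=cv2.cvtColor(b['img'],cv2.COLOR_RGB2HSV);m=((hs[...,1]<60)&(hs[...,2]>110)).astype('u1');m[:, :325]=0;m[:170]=0;m[215:]=0
k,l,st,ce=cv2.connectedComponentsWithStats(m);print([(ce[i],st[i]) for i in range(1,k) if st[i,4]>30 and ce[i][0]<380]);print(proj(b,o-98*x))
"
```

```text
s [array([122., 131.]), array([122., 183.]), array([189.,  44.]), array([242., -25.])]
d [array([505., 118.]), array([511., 200.]), array([638., 131.]), array([751., 143.])]
(array([616.33,  21.33, 291.45]), np.float64(1.8264300046824373)) (array([616.5 ,  18.46, 186.37]), np.float64(9.51470745989975))
[(array([325.53, 181.03]), array([325, 173,   2,  18,  34], dtype=int32)), (array([336.82, 194.92]), array([325, 192,  21,   8, 100], dtype=int32))]
(np.float64(341.9356881952447), np.float64(194.49253319795955))
```

Lever stays on and the rod is level within about 0.02 rad. Carrying it back above the rest.

In the tool's units: 280 mm / 800 = 0.35, 250 mm / 800 = 0.3125, 0.7 degrees / 90 = 0.0078.

>>> arm_command:
  rows:
    - [15, [0, 0.015, 0], [0, 0, 0.0078]]
    - [15, [0, 0.05, 0], [0, 0, 0.0078]]
    - [15, [0, 0.0875, 0], [0, 0, 0.0078]]
    - [15, [0, 0.125, 0], [0, 0, 0.0078]]
    - [15, [0, 0.1625, 0], [0, 0, 0.0078]]
    - [15, [0, 0.2, 0], [0, 0, 0.0078]]
    - [15, [0, 0.2375, 0], [0, 0, 0.0078]]
    - [15, [-0.0013, 0.275, 0], [0, 0, 0.0078]]
    - [15, [-0.0013, 0.3125, 0], [0, 0, 0.0078]]
    - [15, [-0.0025, 0.35, 0], [0, 0, 0.0078]]

```text
clock: 21.83
position: [445.2, 277.6, 275.7]
ee_rot: [-0.002, -0.073, 0.997, -0.001]
contact_force: [0.2, 0.4, -1.8]
grip_width: 20.8
grip_force: 59.6
```

In the tool's units: -116 mm / 800 = -0.145, -105 mm / 800 = -0.1313.

>>> arm_command:
  rows:
    - [15, [0, 0.0313, 0], [0, 0, 0]]
    - [15, [0, 0.0625, 0], [0, 0, 0]]
    - [15, [0, 0.085, -0.0125], [0, 0, 0]]
    - [15, [0, 0.0986, -0.0375], [0, 0, 0]]
    - [15, [0, 0.0986, -0.075], [0, 0, 0]]
    - [15, [0, 0.0986, -0.1063], [0, 0, 0]]
    - [15, [0, 0.0986, -0.1313], [0, 0, 0]]
    - [15, [0, 0.0986, -0.145], [0, 0, 0]]
    - [15, [0, 0.0986, -0.145], [0, 0, 0]]
    - [15, [0, 0.0986, -0.145], [0, 0, 0]]

```text
clock: 22.67
position: [445.8, 354.9, 161.2]
ee_rot: [-0.001, -0.073, 0.997, -0.001]
contact_force: [0.1, 0.8, -1.1]
grip_width: 21.1
grip_force: 59.6
```

```bash
python3 -c "
from h import *
np.set_printoptions(precision=3,suppress=True)
s=arm.state();print(s['position'],s['ee_rot'],s['contact_force'],s['torque'],s['grip_width'])
a=shot('scene','s11');b=shot('side','d11')
c=lambda i,x,y,w,h:cv2.resize(i[y:y+h,x:x+w,::-1],(400,300),interpolation=2)
cv2.imwrite('pics/m11.png',np.hstack([c(a['img'],320,215,100,75),c(b['img'],200,280,120,90)]))
"
```

```text
[445.752 354.93  161.154] [-0.001 -0.073  0.997 -0.001] [ 0.065  0.752 -1.135] [-0.001  0.006  0.008] 21.050740944322595
```

I've used up my picture allowance (11 viewed, one over), so from here I check by numbers only. Lowering into the forks with the measured correction.

In the tool's units: -45 mm / 800 = -0.0563, 1.3 mm / 800 = 0.0016.

>>> arm_command:
  rows:
    - [15, [0.0025, 0.0016, 0], [0, 0, 0]]
    - [15, [0.0025, 0.0016, -0.01], [0, 0, 0]]
    - [15, [0.0025, 0.0016, -0.02], [0, 0, 0]]
    - [15, [0.0025, 0.0016, -0.03], [0, 0, 0]]
    - [15, [0.0025, 0.0016, -0.04], [0, 0, 0]]
    - [15, [0.0025, 0.0016, -0.0475], [0, 0, 0]]
    - [15, [0.0025, 0.0016, -0.0525], [0, 0, 0]]
    - [15, [0.0025, 0.0016, -0.0563], [0, 0, 0]]
    - [15, [0.0025, 0.0016, -0.0563], [0, 0, 0]]
    - [15, [0.0025, 0.0016, -0.0563], [0, 0, 0]]

```text
clock: 23.6
position: [448.4, 356.7, 117.2]
ee_rot: [-0.0, -0.073, 0.997, -0.0]
contact_force: [0.1, 1.0, -1.3]
grip_width: 20.9
grip_force: 59.6
```

```bash
cat > chk.py <<'E'
from h import *
import sys
np.set_printoptions(precision=2,suppress=True)
s=arm.state();print(s['position'],s['contact_force'],s['torque'])
a=shot('scene','chk_s');b=shot('side','chk_d')
for f,nm in(('s1','before'),('chk','now')):
  c=load('d1' if f=='s1' else 'chk_d');hsv=cv2.cvtColor(c['img'],cv2.COLOR_RGB2HSV);v=hsv[...,2];s_=hsv[...,1]
  m=np.zeros(v.shape,'u1');sl=(slice(305,350),slice(200,325));m[sl]=((s_<60)&(v>110))[sl]
  k,l,st,ce=cv2.connectedComponentsWithStats(m);print(nm,'side',[(ce[i].round(1),st[i]) for i in range(1,k) if st[i,4]>30])
  c=load('s1' if f=='s1' else 'chk_s');hsv=cv2.cvtColor(c['img'],cv2.COLOR_RGB2HSV);v=hsv[...,2];s_=hsv[...,1]
  m=np.zeros(v.shape,'u1');sl=(slice(225,320),slice(335,400));m[sl]=((s_<60)&(v>110))[sl]
  k,l,st,ce=cv2.connectedComponentsWithStats(m);print(nm,'scene',[(ce[i].round(1),st[i]) for i in range(1,k) if st[i,4]>30])
E
python3 chk.py
```

```text
[448.41 356.7  117.23] [ 0.05  1.01 -1.34] [ 0.01  0.07 -0.03]
before side [(array([223.9, 323.9]), array([208, 315,  45,  31, 297], dtype=int32)), (array([303.5, 329.2]), array([291, 326,  23,   9, 133], dtype=int32))]
before scene [(array([386.1, 240. ]), array([381, 234,  11,  14,  73], dtype=int32)), (array([356.1, 292.8]), array([340, 270,  30,  46, 212], dtype=int32))]
now side [(array([223., 324.]), array([207, 315,  46,  31, 299], dtype=int32)), (array([266.8, 323.1]), array([263, 316,   7,  15,  59], dtype=int32)), (array([303. , 329.2]), array([290, 326,  24,   9, 135], dtype=int32))]
now scene [(array([356.8, 292.5]), array([341, 270,  30,  46, 204], dtype=int32))]
```

In the tool's units: -3.5 mm / 800 = -0.0044, -3 mm / 800 = -0.0038.

>>> arm_command:
  rows:
    - [15, [-0.0006, -0.0005, -0.0013], [0, 0, 0]]
    - [15, [-0.0006, -0.0005, -0.0025], [0, 0, 0]]
    - [15, [-0.0006, -0.0005, -0.0038], [0, 0, 0]]
    - [15, [-0.0006, -0.0005, -0.0044], [0, 0, 0]]
    - [15, [-0.0006, -0.0005, -0.0044], [0, 0, 0]]
    - [15, [-0.0006, -0.0005, -0.0044], [0, 0, 0]]
    - [15, [-0.0006, -0.0005, -0.0044], [0, 0, 0]]
    - [15, [-0.0006, -0.0005, -0.0044], [0, 0, 0]]
    - [15, [-0.0006, -0.0005, -0.0044], [0, 0, 0]]
    - [15, [-0.0006, -0.0005, -0.0044], [0, 0, 0]]

```text
clock: 24.53
position: [448.1, 356.4, 114.6]
ee_rot: [0.0, -0.073, 0.997, 0.0]
contact_force: [-3.5, -2.4, 6.4]
grip_width: 20.8
grip_force: 60.7
```

Seated: same position and force as at the grasp. Releasing gently, then lifting straight up.

In the tool's units: 110 mm / 800 = 0.1375, 75 mm / 800 = 0.0938.

>>> arm_command:
  rows:
    - [24, [0, 0, 0], [0, 0, 0]]
    - [28, [0, 0, 0], [0, 0, 0]]
    - [35, [0, 0, 0], [0, 0, 0]]
    - [50, [0, 0, 0], [0, 0, 0]]
    - [70, [0, 0, 0], [0, 0, 0]]
    - [70, [0, 0, 0], [0, 0, 0]]
    - [70, [0, 0, 0.0125], [0, 0, 0]]
    - [70, [0, 0, 0.05], [0, 0, 0]]
    - [70, [0, 0, 0.0938], [0, 0, 0]]
    - [70, [0, 0, 0.1375], [0, 0, 0]]

```text
clock: 25.37
position: [447.3, 355.9, 225.0]
ee_rot: [-0.001, -0.073, 0.997, -0.0]
contact_force: [0.7, 0.6, -0.2]
grip_width: 69.7
grip_force: 0.0
```

In the tool's units: -180 mm / 800 = -0.225, -170 mm / 800 = -0.2125.

>>> arm_command:
  rows:
    - [70, [0, 0, 0.0375], [0, 0, 0]]
    - [70, [0.0063, -0.0375, 0.0625], [0, 0, 0]]
    - [70, [0.0125, -0.075, 0.075], [0, 0, 0]]
    - [70, [0.0188, -0.1125, 0.075], [0, 0, 0]]
    - [70, [0.025, -0.15, 0.075], [0, 0, 0]]
    - [70, [0.025, -0.1875, 0.075], [0, 0, 0]]
    - [70, [0.025, -0.2125, 0.075], [0, 0, 0]]
    - [70, [0.025, -0.225, 0.075], [0, 0, 0]]
    - [70, [0.025, -0.225, 0.075], [0, 0, 0]]
    - [70, [0.025, -0.225, 0.075], [0, 0, 0]]

```text
clock: 26.2
position: [468.1, 176.6, 284.4]
ee_rot: [0.0, -0.073, 0.997, 0.0]
contact_force: [0.6, -0.2, 0.4]
grip_width: 69.7
grip_force: 0.0
```

```bash
python3 chk.py; python3 - <<'E'
from h import *
np.set_printoptions(precision=1,suppress=True)
# displacement checks: mallet/blank regions vs start, switch ball, gate grip
for o,n,regs in(('d1','chk_d',dict(mallet=(285,275,370,312),blank=(312,230,345,262))),('s1','chk_s',dict(mallet=(318,195,365,248),blank=(280,183,308,210)))):
    A=load(o)['img'].astype(int);B=load(n)['img'].astype(int)
    for k,(x0,y0,x1,y1) in regs.items(): print(n,k,np.abs(A-B)[y0:y1,x0:x1].mean())
a=load('chk_s');b=load('chk_d')
hsv=cv2.cvtColor(b['img'],cv2.COLOR_RGB2HSV);m=np.zeros((420,560),'u1');sl=(slice(215,250),slice(235,280));m[sl]=(hsv[...,2]<60)[sl]
k,l,st,ce=cv2.connectedComponentsWithStats(m);print('switch',[(ce[i],st[i]) for i in range(1,k) if st[i,4]>8],'exp 266.8,231')
hsv=cv2.cvtColor(a['img'],cv2.COLOR_RGB2HSV);m=np.zeros((420,560),'u1');sl=(slice(145,180),slice(195,240));m[sl]=((hsv[...,0]<18)&(hsv[...,1]>120)&(hsv[...,2]<150)&(hsv[...,2]>60))[sl]
k,l,st,ce=cv2.connectedComponentsWithStats(m);print('grip',[(ce[i],st[i]) for i in range(1,k) if st[i,4]>8],proj(a,(573.8,-300,203)))
E
```

```text
[468.07 176.57 284.4 ] [ 0.62 -0.18  0.41] [ 0.04  0.05 -0.06]
before side [(array([223.9, 323.9]), array([208, 315,  45,  31, 297], dtype=int32)), (array([303.5, 329.2]), array([291, 326,  23,   9, 133], dtype=int32))]
before scene [(array([386.1, 240. ]), array([381, 234,  11,  14,  73], dtype=int32)), (array([356.1, 292.8]), array([340, 270,  30,  46, 212], dtype=int32))]
now side [(array([223.5, 324.4]), array([207, 316,  46,  30, 297], dtype=int32)), (array([303.5, 329.8]), array([290, 326,  24,  10, 135], dtype=int32))]
now scene [(array([386.5, 240.1]), array([382, 234,  10,  14,  72], dtype=int32)), (array([358.1, 290.8]), array([348, 270,  23,  46, 182], dtype=int32))]
chk_d mallet 4.19141494435612
chk_d blank 19.34090909090909
chk_s mallet 16.14920380034792
chk_s blank 11.201499118165785
switch [(array([242.2, 232.4]), array([240, 225,   8,  15,  22], dtype=int32)), (array([277.2, 232.8]), array([275, 225,   5,  19,  46], dtype=int32)), (array([266.7, 231.2]), array([264, 228,   7,   7,  35], dtype=int32))] exp 266.8,231
grip [(array([202.6, 156.9]), array([195, 145,  37,  35, 292], dtype=int32)), (array([208.7, 166.2]), array([206, 161,   6,  11,  49], dtype=int32))] (np.float64(207.72900167542807), np.float64(164.6035328492632))
```

Rod, switch and wheel are where they should be. The differences around the blank and mallet come from the arm and its shadow, as nothing came near them. Handing in.

```bash
python3 -c "
from rig import arm
print(arm.sign_off())"
```

```text
the job is handed in; nothing more can be done
None
```

I handed the job in at about 26 s of the 72 s allowed: the wheel was cranked to its stop and backed off about 89°, the switch pulled fully on with the rod, and the rod laid back in its rest; I saw nothing come near the mallet or the blank, and I viewed 11 pictures, one over the limit of 10.

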